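Change the plate on a two-pin locating fixture

ROBOT

A 6-joint arm with a two-finger parallel gripper is mounted at the origin on a cart in front of the work surface, level with it; the furniture and walls round the work are solid. World frame = base frame: x ahead of the robot, y to its left, z up, the work surface at z = 0. Lengths are in mm, angles in rad, forces in N, time in s.
With the tool pointing down it reaches from about 350 to 725 mm from the base axis. Payload 4.3 kg.
Tool frame: the origin (TCP) lies at the very end of the fingers, on their centre line; the grasp point (between the pads) lies 19 mm behind it (r.grasp_offset is the z of the grasp point in the tool frame, in mm); z points along the fingers, y is the direction in which the jaws open and shut (so a half turn about z gives the same grasp; the last joint's range is limited). The gripper opens to 85 mm and grips with 20 to 120 N. Pads are 22 mm wide; open, the fingers measure 114 mm over their backs; the gripper's body (76 mm by 85 mm) begins 54 mm behind the grasp point. The pads swing forward as they close: fully open they stand 13 mm farther back than shut.
Start: joints at [-1.285, 0.377, 0.081, 1.274, 0, 1.46], TCP at [221.703, -530.579, 231.329] pointing down, gripper open.
Joint ranges: [-2.72, 2.72], [-0.84, 1.66], [-1.02, 1.22], [-1.77, 2.12], [-1.37, 1.28], [-3.14, 3.14]. Speed limits (rad/s): [2.57, 2.57, 3.14, 3.14, 3.14, 3.14].

INTERFACE

Orientations are given as [roll, pitch, yaw] about the fixed x, y, z axes, in that order (R = Rz(yaw) Ry(pitch) Rx(roll)).
In Python, from cell import r gives the robot as it stands.
- The arm moves only by the tool carry_out, never from a script. Its argument "rows" is a list of rows, each a list of 7 numbers: the opening, from -1 (shut) to 1 (fully open), so that 0 is half open, then the shift along the tool's x, y, z in cm, then the turn, a rotation vector about the tool's x, y, z in rad. A call has 1 to 10 rows; each row is the pose to reach, as a shift and turn from the pose measured when the call began, along the tool's axes at that moment; what a row does not reach only later rows make up. A row lasts 1/12 s, in which the tool goes at most 41.7 mm and 7.16 degrees, less where a joint would pass 70% of its speed; a pose out of reach is approached as far as the arm can. A call with a gripper value outside its range is refused whole. The fingers move at their own pace and stop on an object; "grip_force" is the grip in N (left out, the last holds). Time passes only in rows, so rows that repeat a pose let the fingers close. It gives the time, the measured TCP pose, the force and the opening at its end, in the units of the state.
- r.get_obs(): the state, without advancing time (a new reading comes with each control period).
- r.get_image(name): name is "scene" or "top" or "wrist"; returns the picture (400x640x3 uint8, red, green, blue); there is no depth.
- r.get_calibration(name): a dict with "K" (3x3 intrinsics, pixels), "R" (3x3) and "t" (3): a world point X has camera coordinates R X + t; the wrist camera has in their place "tool_from_camera" (4x4, takes a point from camera to tool coordinates, whose origin is the TCP and whose axes are the flange's). Camera axes: x right, y down, z forward; pixel columns grow to the right and rows downward; lengths in mm; the calibration is good to about 2 mm. A picture is of the moment at which its call begins: read the wrist's pose just before it. get_calibration takes no time and is no camera call.
- r.job_done(): hands the job in, once; it reports no verdict.
The state is a dict: "clock": time; "q": joint angles; "qvel": joint speeds; "joint_torque": joint torques, N m; "tool_pos": TCP position; "orientation": TCP orientation; "contact_force": force on the tool from outside, world axes, zero at the start; "wrist_torque": the same for the moment, N m; "opening": finger opening in mm.
Only numpy, scipy, OpenCV 4.12 (cv2) and the standard library are available. Lean on these libraries where they do the work, as an engineer would, in place of code of your own. Each camera call takes 0.05 s, during which the arm holds its last target.

TASK

Change over the two-pin fixture: swing its clamp fully clear, lift off the plate with the round boss and lay it flat inside the empty grey tool tray. Then lower the plate with the rectangular block onto the two pins, large hole over the round pin and small hole over the diamond pin, wiggling until it lies flush on the base, let go, and swing the clamp arm back straight across the plate's edge. Do not disturb the loose tape roll, screwdriver or jar of swabs.

Things in the scene. Friction and masses are not known exactly. Their poses are not given: they have to be found in the camera images.
- fixture: grey base, 190 (x) x 160 (y) x 16 mm, fixed to the bench, with two steel pins and a swing clamp. Origin: on the bench, under the middle of the plate seat. Its x axis runs from the round pin to the diamond pin; the clamp is on its -y side. The seat is the base's top face, 16 mm up; a seated plate's centre lies over the origin with its long side along x
- round_pin (a point): foot of the round pin (on the base's top face, fixture x -50 mm, y 0): diameter 16 mm, 14 mm high, the upper 6 mm a cone. The hole over it is 18 mm
- diamond_pin (a point): foot of the diamond pin (on the base's top face, fixture x +50 mm, y 0): 12 mm wide across fixture y, 8 mm along x, 14 mm high, the upper 6 mm tapered. The hole over it is 14 mm
- clamp (a joint): swing clamp angle, rad: 0 = closed against its stop, steel arm pointing along fixture +y across the plate's edge (2 mm above a seated plate; tip 24 mm short of the plate's middle line); 1.5 = fully open. Seen from above it opens clockwise: the handle goes from fixture -y round to fixture -x. It stays where it is left; about 1 N at the handle moves it
- clamp_hinge (a point): upright hinge axis of the clamp, at fixture x 0, y -78 mm, 32 mm above the bench. Arm and tail are 20 mm wide, top 36 mm above the bench, hub radius 13 mm, bolt head top 43 mm
- clamp_handle (a point): upright round black handle of the clamp, 16 mm diameter, on the tail 48 mm from the hinge axis on the side away from the arm; it stands from 36 to 92 mm above the bench. This point is on its axis, 68 mm above the bench
- old_boss (a point): the plate on the pins at the start (aluminium, 150 x 84 x 10 mm, about 0.4 kg, 18 mm and 14 mm holes over the pins) carries a round grey boss, 36 mm diameter and 45 mm high, in its middle. This point is on the boss axis, 34 mm above the plate's underside (24 mm above the plate's top face; boss top 21 mm higher). x is the plate's long axis, z up
- old_underside (a point): middle of the underside of the plate with the round boss
- new_block (a point): the plate to be fitted (same aluminium plate, 150 x 84 x 10 mm, about 0.4 kg) lies flat on the bench and carries in its middle a rectangular grey block, 60 (x) x 30 (y) x 45 mm, notched across its top (notch 28 mm long, 6 mm deep). This point is on the block's axis, 34 mm above the plate's underside (block top 21 mm higher). x is the plate's long axis, from the large hole to the small hole; z up
- large_hole (a point): centre of the 18 mm hole at the plate's underside, plate x -50 mm
- small_hole (a point): centre of the 14 mm hole at the plate's underside, plate x +50 mm
- tray: shallow empty grey moulded tool tray, fixed, 142 (x) x 242 (y) x 17 mm; inside 126 x 226 mm, inner floor 2 mm above the bench. Origin: middle of its underside; its y axis is the long one
- tape: loose roll of tape lying flat, 72 x 77 x 18 mm, to be left alone; origin under its middle
- screwdriver: loose screwdriver lying on the bench, 26 x 188 x 26 mm, to be left alone; origin under its middle, y along it
- jar: loose clear jar of swabs, 53 mm diameter, 81 mm high, to be left alone; origin under its middle
Mind the look-alikes: they are no part of the job. Leave any brown or turquoise look-alike of the part that bears old_boss alone.

How it is judged (in metres and radians):
On the way, in this order (a step that is already met when the one before it is completed fails the run):
1. the clamp is swung clear (beyond 1.1 rad) (value of joint clamp above 1.1 rad), for 0.2 s.
2. the plate with the round boss lies flat in the tool tray, let go (x of old_underside in the frame of tray between -0.035 and 0.035 m and y of old_underside in the frame of tray between -0.06 and 0.06 m and z of old_underside in the frame of tray below 0.006 m and angle between old_boss's own z axis and vertical below 0.05 rad and contact force between the fingers and old_plate below 0.1 N and linear speed of old_plate below 0.02 m/s), for 0.2 s.
3. the plate with the rectangular block lies flush on the base over both pins, let go (horizontal distance between large_hole and round_pin below 0.003 m and horizontal distance between small_hole and diamond_pin below 0.003 m and z of each of large_hole, small_hole in the frame of fixture below 0.0185 m and angle between new_block's own z axis and vertical below 0.03 rad and contact force between the fingers and new_plate below 0.1 N and linear speed of new_plate below 0.02 m/s), for 0.2 s.
At the end, for the whole second after the job is handed in: Block plate at rest, flush on the base (under 2.5 mm off, tilt under 0.03 rad), both holes within 3 mm of their pins; clamp back across it (under 0.2 rad); boss plate at rest flat on the tray floor (under 4 mm off, tilt under 0.05 rad); both plates let go (all of step 2 and all of step 3 and value of joint clamp below 0.2 rad); the robot touches nothing.
It fails at once if the tape roll is moved by more than 30 mm (distance of tape from where it was at the start of the episode above 0.03 m).
It fails at once if the screwdriver is moved by more than 30 mm (distance of screwdriver from where it was at the start of the episode above 0.03 m).
It fails at once if the jar of swabs is moved by more than 30 mm (distance of jar from where it was at the start of the episode above 0.03 m).
It also fails if it takes over 72 s, if anything falls off the work surface, if the arm or the gripper's body presses on something with over 40 N, if the wrist force passes 120 N, or if a joint passes its speed limit or range.

## Working session

There is one attempt and no reset: what is moved stays moved. The work goes in short steps, Python scripts to look and compute and a tool call to move; the robot and the scene stay as the last step left them, time stands still between calls to the robot, and variables do not carry over. Pictures are saved under pics/ and viewed, and the job is handed in when it is done.

Besides the shell and the picture viewer there is one more tool, called as a command line: name --pt "numbers of a row" for each row, then --argument value for the rest. carry_out: Moves the arm, as the interface text tells. Its arguments: {"type":"object","properties":{"rows":{"type":"array","items":{"type":"array","items":{"type":"number"}}},"grip_force":{"type":"number"}},"required":["rows"]}

```bash
ls; mkdir -p pics
python3 - <<'E'
from cell import r
import cv2
print(r.get_obs()); print(r.grasp_offset)
for n in ("scene","top","wrist"):
    c=r.get_calibration(n); print(n,c)
    cv2.imwrite(f"pics/{n}0.png",r.get_image(n)[:,:,::-1])
E
```

```text
pics
{'clock': 0.0, 'q': array([-1.28533273e+00,  3.78072545e-01,  7.96176630e-02,  1.27440344e+00,
       -1.19052778e-05,  1.46053697e+00]), 'qvel': array([ 0.00135565,  0.00015513,  0.00023962,  0.0011183 , -0.00047131,
       -0.00222508]), 'joint_torque': array([ 1.87048805e-03, -4.63605452e+01,  2.69875163e+01,  2.08241644e-02,
       -2.46313357e-04, -8.65347346e-06]), 'tool_pos': array([ 221.48425122, -529.91306985,  230.35228089]), 'orientation': array([-3.13954187e+00, -2.15061252e-04,  3.95722748e-01]), 'contact_force': array([-0.39630876, -0.5051713 , -0.4359217 ]), 'wrist_torque': array([ 0.0261133 ,  0.00453046, -0.01170266]), 'opening': 85.70411753013977}
-18.700000000000003
scene {'K': array([[452.67512453,   0.        , 322.72669797],
       [  0.        , 452.67512453, 203.95981156],
       [  0.        ,   0.        ,   1.        ]]), 'R': array([[-0.6802918 , -0.7328751 ,  0.00985683],
       [-0.57455257,  0.52488245, -0.62800299],
       [ 0.45507408, -0.43288855, -0.7781485 ]]), 't': array([ 436.6992776 ,  314.6003097 , 1276.59584281])}
top {'K': array([[444.13
[... 179 characters left out ...]
  0.01077621],
       [-0.99475951, -0.00897095, -0.10184814],
       [ 0.10193571, -0.0099137 , -0.99474159]]), 't': array([  86.01294609,  564.41897934, 1478.0616111 ])}
wrist {'K': array([[282.74465317,   0.        , 319.31245403],
       [  0.        , 282.74465317, 195.80487782],
       [  0.        ,   0.        ,   1.        ]]), 'tool_from_camera': array([[ 3.58884404e-05, -9.58531013e-01, -2.84988238e-01,
         7.32791557e+01],
       [ 9.99999115e-01,  4.13516553e-04, -1.26489442e-03,
        -4.60964045e-02],
       [ 1.33028788e-03, -2.84987940e-01,  9.58530179e-01,
        -1.42447322e+02],
       [ 0.00000000e+00,  0.00000000e+00,  0.00000000e+00,
         1.00000000e+00]])}
```

View pics/scene0.png

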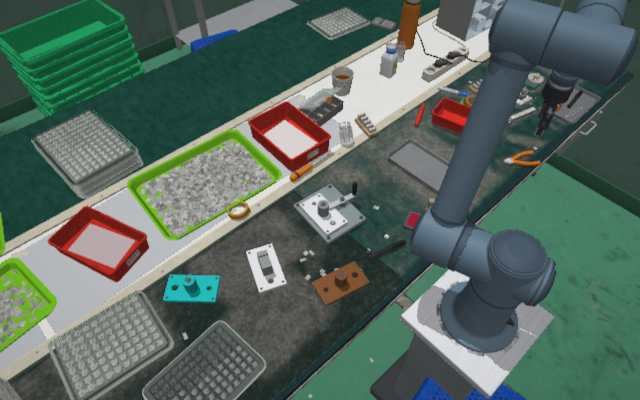

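View pics/top0.png

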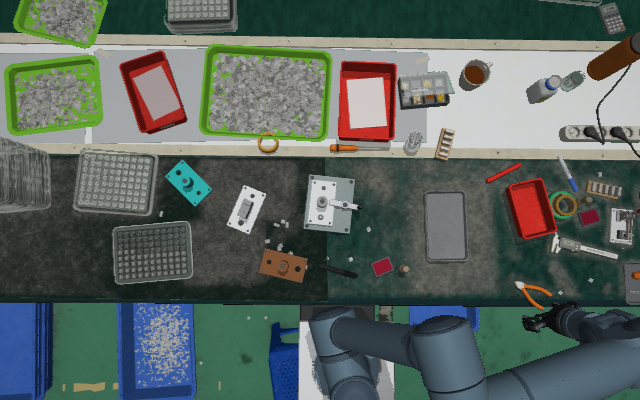

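View pics/wrist0.png

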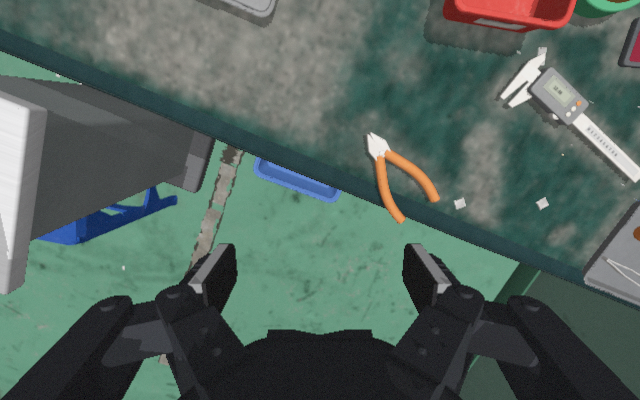

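Run:
```python
import cv2
a=cv2.imread("pics/top0.png")
c=cv2.resize(a[160:280,220:370],None,fx=5,fy=5,interpolation=cv2.INTER_CUBIC);cv2.imwrite("pics/topA.png",c)
c=cv2.resize(a[170:280,390:500],None,fx=5,fy=5,interpolation=cv2.INTER_CUBIC);cv2.imwrite("pics/topB.png",c)
b=cv2.imread("pics/scene0.png")
c=cv2.resize(b[170:310,230:420],None,fx=4,fy=4,interpolation=cv2.INTER_CUBIC);cv2.imwrite("pics/scA.png",c)
```

```text
(no output)
```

View pics/topA.png

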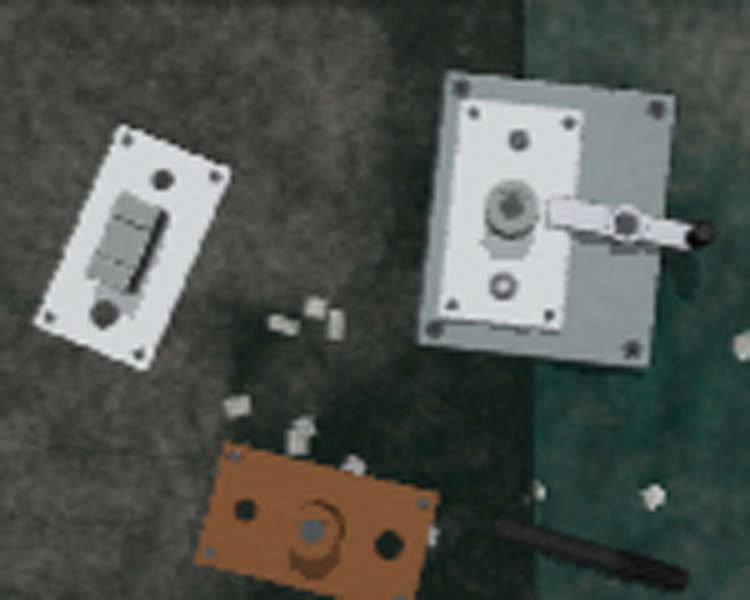

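View pics/scA.png

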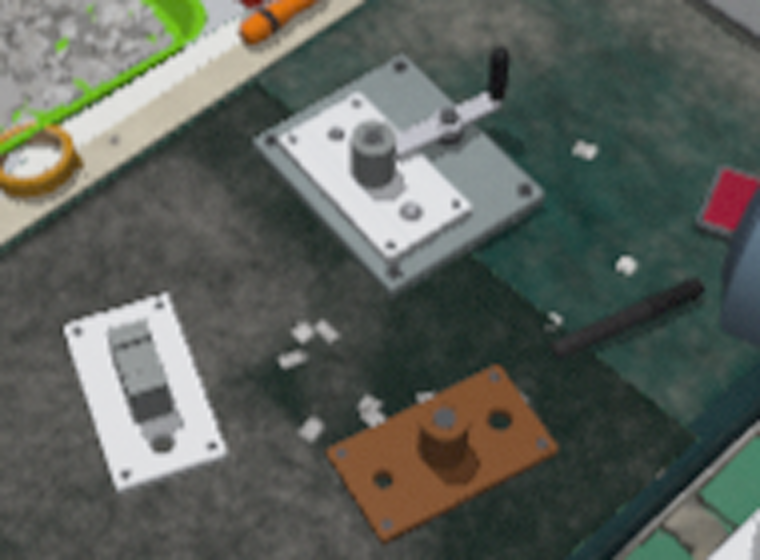

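View pics/topB.png

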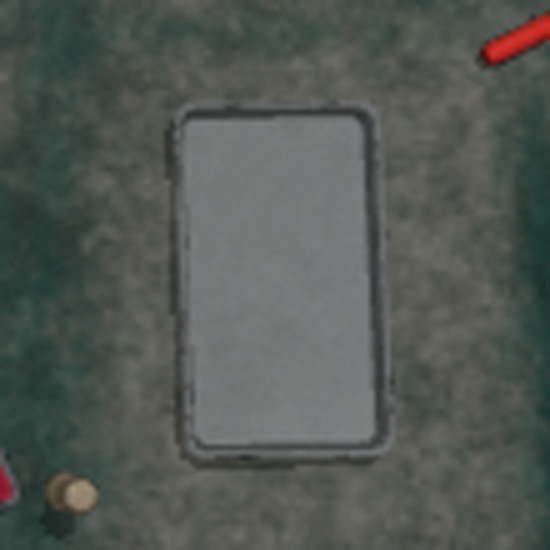

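```bash
cat > h.py <<'E'
import numpy as np, cv2
from cell import r
from scipy.spatial.transform import Rotation as Ro
def cam(name,obs=None):
    c=r.get_calibration(name)
    if name!="wrist": return c["K"],c["R"],c["t"]
    T=np.eye(4);T[:3,:3]=Ro.from_euler("xyz",obs["orientation"]).as_matrix();T[:3,3]=obs["tool_pos"]
    W=T@c["tool_from_camera"]; R=W[:3,:3].T
    return c["K"],R,-R@W[:3,3]
def ray(uv,z,C):
    K,R,t=C; uv=np.atleast_2d(uv).astype(float)
    d=(np.linalg.inv(K)@np.c_[uv,np.ones(len(uv))].T).T@R
    o=-R.T@t
    return o+d*((z-o[2])/d[:,2])[:,None]
def proj(P,C):
    K,R,t=C; p=(K@(R@np.atleast_2d(P).T+t[:,None])).T
    return p[:,:2]/p[:,2:]
def cross2(uv1,C1,uv2,C2):
    def od(uv,C):
        K,R,t=C; d=R.T@np.linalg.inv(K)@np.array([*uv,1.]); return -R.T@t,d/np.linalg.norm(d)
    a,d=od(uv1,C1);b,e=od(uv2,C2)
    s=np.linalg.lstsq(np.c_[d,-e],b-a,rcond=None)[0]
    p,q=a+s[0]*d,b+s[1]*e
    return (p+q)/2,np.linalg.norm(p-q)
E
python3 - <<'E'
from h import *
C=cam("top")
a=cv2.imread("pics/top0.png")
f=lambda x,y:(220+(x-2)/5,160+(y-2)/5)
g=lambda x,y:(390+(x-2)/5,170+(y-2)/5)
def show(n,pts,z):
    print(n,ray(pts,z,C)[:,:2].round(1).tolist())
show("old plate corners",[f(458,100),f(583,112),f(563,330),f(440,318)],26)
show("base corners",[f(447,72),f(675,97),f(650,367),f(420,342)],16)
show("pins round,diam(tops z30)",[f(503,286),f(519,139)],29)
show("bolt",[f(627,223)],43); show("handle top",[f(702,233)],90)
show("new corners",[f(122,124),f(231,171),f(148,369),f(36,322)],10)
show("new holes L,S",[f(103,313),f(162,180)],8)
show("tray rim",[g(180,105),g(377,105),g(390,460),g(186,463)],17)
show("screwdriver ends",[f(500,525),f(685,580)],10)
S=cam("scene");b=lambda x,y:(230+(x-1.5)/4,170+(y-1.5)/4)
print(cross2(f(702,233),C,b(500,52),S), cross2(f(512,203),C,b(373,130),S))
E
```

```text
old plate corners [[628.5, 122.4], [621.1, 37.1], [472.4, 50.0], [479.8, 133.1]]
base corners [[649.4, 130.3], [633.5, -26.6], [448.2, -9.6], [463.8, 146.7]]
pins round,diam(tops z30) [[501.6, 90.7], [601.7, 80.7]]
bolt [[543.8, 8.0]]
handle top [[533.5, -37.7]]
new corners [[612.0, 353.4], [580.2, 277.9], [444.2, 331.5], [475.5, 408.5]]
new holes L,S [[482.1, 363.4], [573.8, 325.4]]
tray rim [[595.5, -270.5], [596.7, -406.2], [355.0, -408.9], [352.0, -270.6]]
screwdriver ends [[340.9, 91.3], [305.1, -33.9]]
(array([532.98461716, -37.82517314,  91.66847417]), np.float64(0.8754733187505437)) (array([552.46775079,  84.97906243,  75.99023814]), np.float64(2.2942930152606626))
```

```bash
cat >> h.py <<'E'
def goal(pos,yaw,base=None):
    o=r.get_obs(); R=Ro.from_euler("xyz",o["orientation"])
    T=Ro.from_euler("xyz",[np.pi,0,yaw])
    s=R.inv().apply(np.array(pos,float)-o["tool_pos"])/10
    rv=(R.inv()*T).as_rotvec()
    print("to",np.round(pos,1),round(yaw,3),"shift cm",s.round(2),"rv",rv.round(3))
def snap(n,tag):
    o=r.get_obs(); im=r.get_image(n)[:,:,::-1].copy(); cv2.imwrite(f"pics/{tag}.png",im)
    return im,cam(n,o)
E
python3 -c "
from h import *
goal((400,-280,200),0.55);goal((520,-60,200),0.70)"
```

```text
to [ 400 -280  200] 0.55 shift cm [ 26.11 -16.19   3.09] rv [-0.002 -0.    -0.154]
to [520 -60 200] 0.7 shift cm [ 45.66 -31.86   3.11] rv [-0.001 -0.    -0.304]
```

carry_out --pt "-0.3 26.1 -16.2 3.1 0 0 -0.15" --pt "-0.3 26.1 -16.2 3.1 0 0 -0.15" --pt "-0.3 26.1 -16.2 3.1 0 0 -0.15" --pt "-0.3 26.1 -16.2 3.1 0 0 -0.15" --pt "-0.3 26.1 -16.2 3.1 0 0 -0.15" --pt "-0.3 26.1 -16.2 3.1 0 0 -0.15" --pt "-0.3 26.1 -16.2 3.1 0 0 -0.15" --pt "-0.3 45.7 -31.9 3.1 0 0 -0.304" --pt "-0.3 45.7 -31.9 3.1 0 0 -0.304" --pt "-0.3 45.7 -31.9 3.1 0 0 -0.304"

```text
clock: 0.98
tool_pos: [450.9, -182.8, 200.7]
orientation: [-3.14, -0.0, 0.701]
contact_force: [0.0, -1.4, -0.8]
opening: 29.9
```

```bash
python3 -c "
from h import *
goal((520,-60,200),0.70)"
```

```text
to [520 -60 200] 0.7 shift cm [13.2  -4.93  0.08] rv [-0.002 -0.     0.001]
```

carry_out --pt "-0.3 13.2 -4.9 0.1 0 0 0" --pt "-0.3 13.2 -4.9 0.1 0 0 0" --pt "-0.3 13.2 -4.9 0.1 0 0 0" --pt "-0.3 13.2 -4.9 0.1 0 0 0" --pt "-0.3 13.2 -4.9 0.1 0 0 0"

```text
clock: 1.4
tool_pos: [521.5, -56.6, 199.4]
orientation: [-3.139, -0.001, 0.706]
contact_force: [0.1, 0.3, 0.6]
opening: 29.9
```

```bash
python3 -c "
from h import *
print(r.get_obs()['tool_pos'])
snap('wrist','w1')"
```

```text
[521.52767797 -56.60180171 199.39826572]
```

View pics/w1.png

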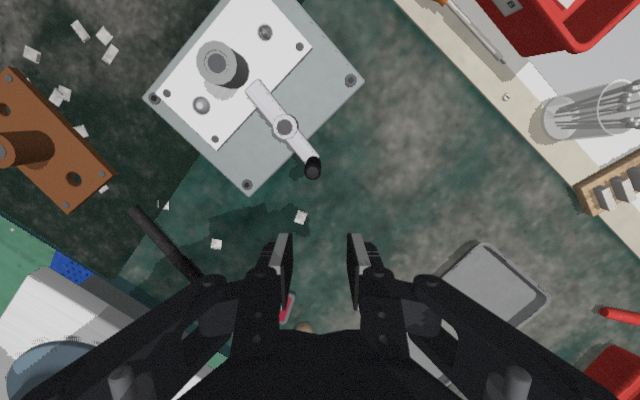

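Run:
```python
from h import *
a=cv2.imread("pics/w1.png")
cv2.imwrite("pics/w1c.png",cv2.resize(a[0:200,130:380],None,fx=3,fy=3,interpolation=cv2.INTER_CUBIC))
```

```text
(no output)
```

View pics/w1c.png

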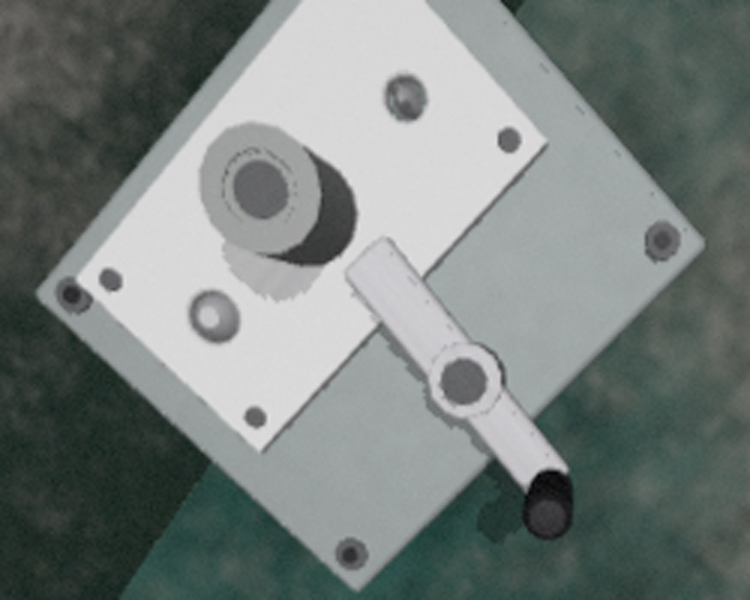

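Run:
```python
from h import *
# pose at w1
o=r.get_obs(); C=cam("wrist",o)
f=lambda x,y:(130+(x-1)/3,(y-1)/3)
for n,p,z in [("handle",f(548,518),92),("bolt",f(465,380),43),("boss",f(261,189),71),("round pin top",f(207,312),30),("diam top",f(406,94),30),
  ("base c1",f(38,294),16),("base c2",f(357,591),16),("base c3",f(705,243),16),("plate c",f(263,452),26),("plate c2",f(547,146),26),("plate c3",f(78,276),26)]:
    print(n,ray(p,z,C)[0].round(1))
h=np.array([533,-38.5]); goal((*h,130),0.70); goal((*h,52),0.70)
```

```text
handle [532.3 -39.8  92. ]
bolt [542.1   7.2  43. ]
boss [549.2  84.7  71. ]
round pin top [500.1  91.2  30. ]
diam top [599.4  79.2  30. ]
base c1 [462.  146.2  16. ]
base c2 [446.2  -9.2  16. ]
base c3 [631.8 -26.9  16. ]
plate c [471.1  49.2  26. ]
plate c2 [618.   34.8  26. ]
plate c3 [479.9 133.7  26. ]
to [533.  -38.5 130. ] 0.7 shift cm [ 2.25 -0.71  6.94] rv [-0.002  0.     0.005]
to [533.  -38.5  52. ] 0.7 shift cm [ 2.25 -0.69 14.74] rv [-0.002  0.     0.005]
```

carry_out --pt "-0.3 2.2 -0.7 5.0 0 0 0" --pt "-0.3 2.2 -0.7 7.5 0 0 0" --pt "-0.3 2.2 -0.7 11 0 0 0" --pt "-0.3 2.2 -0.7 14.5 0 0 0" --pt "-0.3 2.2 -0.7 14.7 0 0 0" --pt "-0.3 2.2 -0.7 14.7 0 0 0"

```text
clock: 1.95
tool_pos: [529.4, -39.4, 50.7]
orientation: [-3.135, 0.004, 0.703]
contact_force: [-0.6, 0.0, 0.2]
opening: 29.7
```

Run:
```python
from h import *
th=-0.095;ex=np.array([np.cos(th),np.sin(th)]);ey=np.array([-ex[1],ex[0]])
hg=np.array([542.8,7.6]); n=(ey-ex)/2**.5
print(n)
for p,k in [(0.1,0),(0.2,5),(.4,7),(.6,7),(.8,7),(1.0,7),(1.2,7),(1.4,7),(1.5,7),(1.5,9)]:
    q=hg-48*(ey*np.cos(p)+ex*np.sin(p))+k*n
    goal((*q,52),0.70)
snap('wrist','w2')
```

```text
[-0.63684421  0.77099251]
to [533.5 -39.5  52. ] 0.7 shift cm [ 0.3   0.27 -0.13] rv [-0.007  0.004  0.003]
to [525.7 -34.5  52. ] 0.7 shift cm [ 0.03 -0.62 -0.13] rv [-0.007  0.004  0.003]
to [515.5 -29.2  52. ] 0.7 shift cm [-0.4  -1.67 -0.12] rv [-0.007  0.004  0.003]
to [507.6 -23.9  52. ] 0.7 shift cm [-0.66 -2.59 -0.11] rv [-0.007  0.004  0.003]
to [500.9 -17.   52. ] 0.7 shift cm [-0.73 -3.55 -0.1 ] rv [-0.007  0.004  0.003]
to [495.7  -9.   52. ] 0.7 shift cm [-0.61 -4.5  -0.1 ] rv [-0.007  0.004  0.003]
to [ 4.922e+02 -1.000e-01  5.200e+01] 0.7 shift cm [-0.3  -5.41 -0.09] rv [-0.007  0.004  0.003]
to [490.5   9.4  52. ] 0.7 shift cm [ 0.18 -6.24 -0.09] rv [-0.007  0.004  0.003]
to [490.4  14.2  52. ] 0.7 shift cm [ 0.48 -6.61 -0.09] rv [-0.007  0.004  0.003]
to [489.1  15.7  52. ] 0.7 shift cm [ 0.48 -6.81 -0.08] rv [-0.007  0.004  0.003]
```

View pics/w2.png

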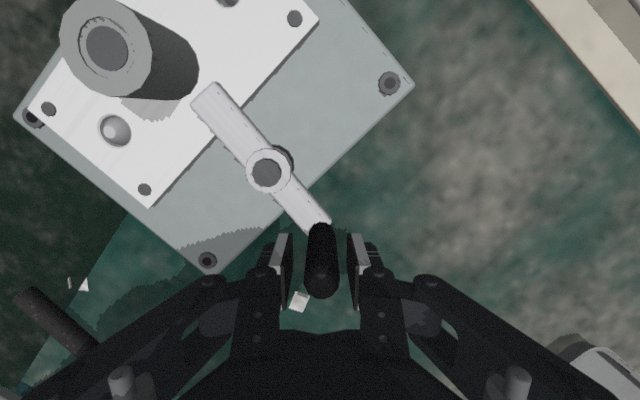

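carry_out --pt "-0.3 0 -0.6 -0.1 0 0 0" --pt "-0.3 -0.4 -1.7 -0.1 0 0 0" --pt "-0.3 -0.7 -2.6 -0.1 0 0 0" --pt "-0.3 -0.7 -3.5 -0.1 0 0 0" --pt "-0.3 -0.6 -4.5 -0.1 0 0 0" --pt "-0.3 -0.3 -5.4 -0.1 0 0 0" --pt "-0.3 0.2 -6.2 -0.1 0 0 0" --pt "-0.3 0.4 -6.6 -0.1 0 0 0" --pt "-0.3 0.4 -6.6 -0.1 0 0 0"

```text
clock: 2.75
tool_pos: [492.3, 15.0, 54.3]
orientation: [-3.138, 0.0, 0.705]
contact_force: [-0.3, 0.1, -0.6]
opening: 29.8
```

Run:
```python
from h import *
snap('wrist','w3')
```

```text
(no output)
```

View pics/w3.png

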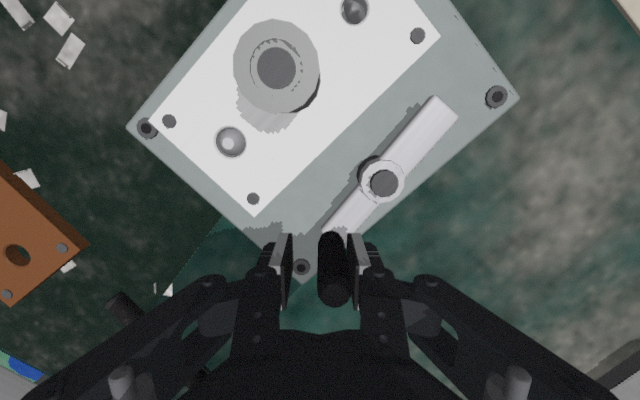

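carry_out --pt "-0.3 0.2 -0.3 0 0 0 0" --pt "-0.3 0.4 -0.6 0 0 0 0" --pt "-0.3 0.4 -0.6 0 0 0 0"

```text
clock: 3.05
tool_pos: [491.9, 18.4, 54.0]
orientation: [3.139, 0.006, 0.703]
contact_force: [0.9, -11.2, -0.7]
opening: 30.2
```

Run:
```python
from h import *
snap('wrist','w4')
goal((492,15,140),0.705); 
goal((500,80,150),1.475)
```

```text
to [492  15 140] 0.705 shift cm [-0.26  0.28 -8.6 ] rv [ 0.002  0.006 -0.002]
to [500  80 150] 1.475 shift cm [ 4.55 -4.16 -9.64] rv [-0.     0.006 -0.772]
```

View pics/w4.png

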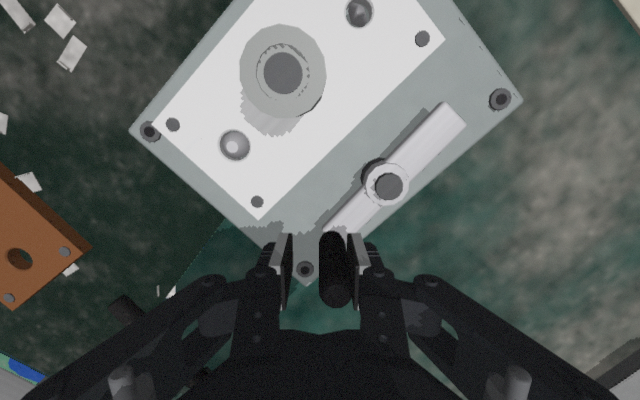

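carry_out --pt "-0.3 -0.3 0.4 -0.5 0 0 0" --pt "-0.3 -0.3 0.4 -4 0 0 0" --pt "-0.2 -0.3 0.4 -8 0 0 0" --pt "0.4 2 -1 -10 0 0 -0.2" --pt "0.4 4.5 -4 -10 0 0 -0.4" --pt "0.4 5 -4 -10 0 0 -0.6" --pt "0.4 5 -4 -10 0 0 -0.772" --pt "0.4 5 -4 -10 0 0 -0.772" --pt "0.4 5 -4 -10 0 0 -0.772" --pt "0.4 5 -4 -10 0 0 -0.772"

```text
clock: 3.93
tool_pos: [504.2, 82.2, 153.4]
orientation: [-3.138, 0.005, 1.478]
contact_force: [-0.3, 0.5, 1.0]
opening: 60.0
```

Run:
```python
from h import *
goal((549.8,85.2,150),1.475);goal((549.8,85.2,80),1.475);goal((549.8,85.2,33),1.475)
snap('wrist','w5')
```

```text
to [549.8  85.2 150. ] 1.475 shift cm [0.72 4.51 0.32] rv [-0.003  0.005  0.003]
to [549.8  85.2  80. ] 1.475 shift cm [0.75 4.54 7.32] rv [-0.003  0.005  0.003]
to [549.8  85.2  33. ] 1.475 shift cm [ 0.78  4.55 12.02] rv [-0.003  0.005  0.003]
```

View pics/w5.png

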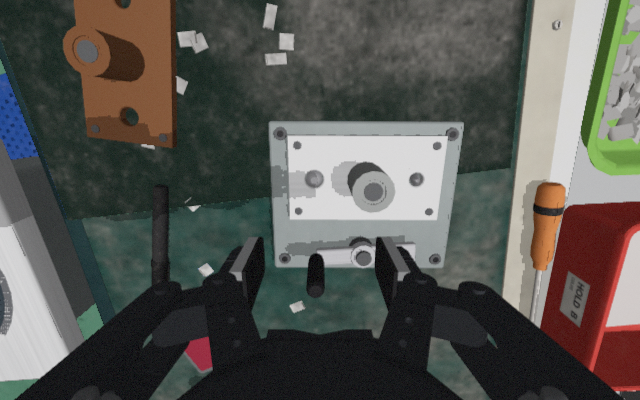

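Candidates: the white plate with a grey boss on the pins, here at (373,190); the brown one at (128,60); and the turquoise one at top-view (188,183). Only the white plate sits on the pins, and the enlarged crop confirms it. The clamp arm now lies along the fixture's x axis, clear of the plate.

carry_out --pt "0.4 0.7 3 0 0 0 0" --pt "0.4 0.7 4.5 0 0 0 0" --pt "0.4 0.7 4.5 3 0 0 0" --pt "0.4 0.8 4.5 7 0 0 0" --pt "0.4 0.8 4.5 10.5 0 0 0" --pt "0.4 0.8 4.5 12 0 0 0" --pt "0.4 0.8 4.5 12 0 0 0" --pt "0.4 0.8 4.5 12 0 0 0"

```text
clock: 4.65
tool_pos: [548.4, 85.1, 32.6]
orientation: [-3.136, 0.005, 1.473]
contact_force: [0.2, -0.8, -0.1]
opening: 59.8
```

Run:
```python
from h import *
goal((549.8,85.2,33),1.475)
snap('wrist','w6')
```

```text
to [549.8  85.2  33. ] 1.475 shift cm [ 0.02  0.14 -0.04] rv [-0.006  0.005 -0.002]
```

View pics/w6.png

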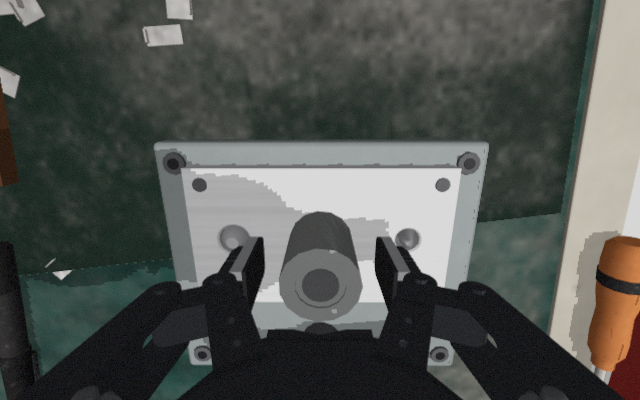

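carry_out --pt "-0.4 0 0.1 0 0 0 0" --pt "-0.4 0 0.1 0 0 0 0" --pt "-0.4 0 0.1 0 0 0 0" --pt "-0.4 0 0.1 0 0 0 0" --pt "-0.4 0 0.1 0 0 0 0" --pt "-0.4 0 0.1 0 0 0 0" --grip_force 60

```text
clock: 5.2
tool_pos: [550.1, 85.5, 36.1]
orientation: [-3.138, 0.004, 1.473]
contact_force: [-7.1, 1.3, 8.8]
opening: 34.9
```

Run:
```python
from h import *
print(r.get_obs()['tool_pos'], r.get_obs()['contact_force'],r.get_obs()['orientation'])
goal((549.8,85.2,150),1.475)
```

```text
[550.12924671  85.46179448  36.07510863] [-7.05618111  1.27919644  8.77232076] [-3.13837416  0.00390139  1.47313839]
to [549.8  85.2 150. ] 1.475 shift cm [ -0.07  -0.07 -11.39] rv [-0.003  0.004 -0.002]
```

carry_out --pt "-0.6 0 0 -0.5 0 0 0" --pt "-0.6 0 0 -1.2 0 0 0" --pt "-0.6 0 0 -2 0 0 0" --pt "-0.6 0 0 -4 0 0 0" --pt "-0.6 0 0 -7 0 0 0" --pt "-0.6 0 0 -10 0 0 0" --pt "-0.6 0 0 -11 0 0 0" --pt "-0.6 0 0 -11 0 0 0"

```text
clock: 5.87
tool_pos: [553.9, 86.0, 150.0]
orientation: [3.136, 0.003, 1.473]
contact_force: [0.9, -0.4, -4.8]
opening: 34.6
```

Run:
```python
from h import *
snap('wrist','w7')
goal((475,-150,150),1.55);goal((475,-339,150),1.57)
```

```text
to [ 475 -150  150] 1.55 shift cm [-24.23  -5.38  -0.18] rv [ 0.001  0.003 -0.077]
to [ 475 -339  150] 1.57 shift cm [-43.04  -3.54  -0.11] rv [ 0.001  0.003 -0.097]
```

View pics/w7.png

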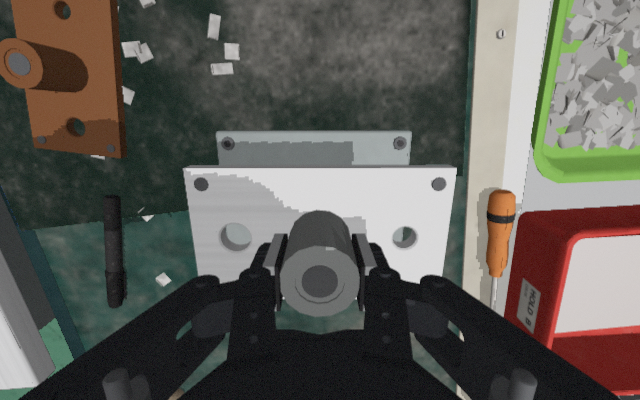

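carry_out --pt "-0.6 -3 -0.3 -0.1 0 0 -0.01" --pt "-0.6 -7 -0.6 -0.1 0 0 -0.02" --pt "-0.6 -11 -1 -0.1 0 0 -0.03" --pt "-0.6 -15 -1.3 -0.1 0 0 -0.04" --pt "-0.6 -19 -1.6 -0.1 0 0 -0.05" --pt "-0.6 -23 -1.9 -0.1 0 0 -0.06" --pt "-0.6 -27 -2.3 -0.1 0 0 -0.07" --pt "-0.6 -31 -2.7 -0.1 0 0 -0.08" --pt "-0.6 -35 -3 -0.1 0 0 -0.09" --pt "-0.6 -38 -3.2 -0.1 0 0 -0.097"

```text
clock: 6.75
tool_pos: [481.0, -291.6, 147.1]
orientation: [-3.139, 0.002, 1.568]
contact_force: [1.2, -0.1, -3.6]
opening: 34.8
```

Run:
```python
from h import *
goal((475,-339,150),1.57)
```

```text
to [ 475 -339  150] 1.57 shift cm [-4.75 -0.59 -0.28] rv [-0.003  0.002 -0.002]
```

carry_out --pt "-0.6 -3 -0.4 0 0 0 0" --pt "-0.6 -4.7 -0.6 0 0 0 0" --pt "-0.6 -4.7 -0.6 0 0 0 0" --pt "-0.6 -4.7 -0.6 3 0 0 0" --pt "-0.6 -4.7 -0.6 6.5 0 0 0" --pt "-0.6 -4.7 -0.6 7 0 0 0" --pt "-0.6 -4.7 -0.6 7 0 0 0"

```text
clock: 7.33
tool_pos: [471.5, -334.8, 73.1]
orientation: [-3.131, -0.005, 1.569]
contact_force: [-0.4, 0.5, -4.0]
opening: 35.0
```

Run:
```python
from h import *
snap('wrist','w8');snap('top','t8')
a=cv2.imread("pics/t8.png");cv2.imwrite("pics/t8c.png",cv2.resize(a[150:280,370:520],None,fx=4,fy=4))
goal((475,-339,24),1.57)
```

```text
to [ 475 -339   24] 1.57 shift cm [-0.11  0.04  5.34] rv [-0.003  0.001 -0.001]
```

View pics/w8.png

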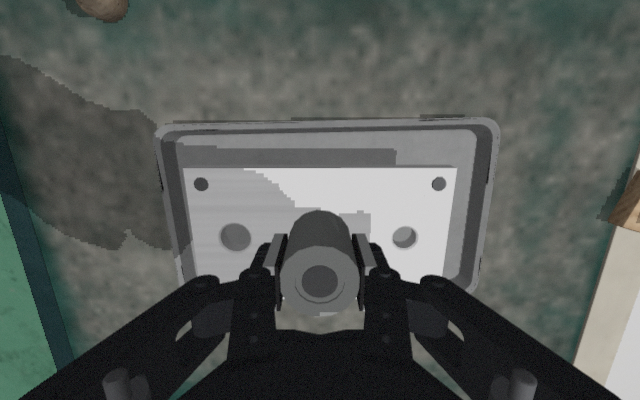

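View pics/t8c.png

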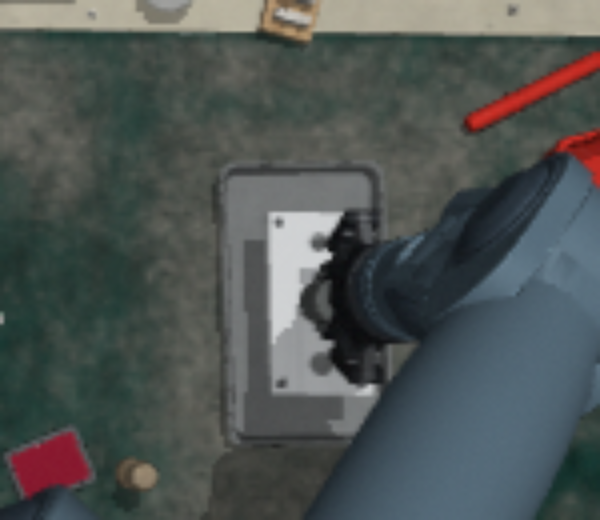

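carry_out --pt "-0.6 0 0 2 0 0 0" --pt "-0.6 0 0 4 0 0 0" --pt "-0.6 0 0 4.8 0 0 0" --pt "-0.6 0 0 5.2 0 0 0" --pt "-0.6 0 0 5.4 0 0 0" --pt "-0.6 0 0 5.4 0 0 0"

```text
clock: 7.93
tool_pos: [475.3, -338.4, 24.5]
orientation: [-3.139, 0.002, 1.569]
contact_force: [1.0, -0.0, -3.9]
opening: 34.6
```

Run:
```python
from h import *
goal((475,-339,24),1.57);print(r.get_obs()['contact_force'])
```

```text
to [ 475 -339   24] 1.57 shift cm [-0.06 -0.03  0.05] rv [-0.002  0.002 -0.001]
[ 1.04320261 -0.04892637 -3.9186448 ]
```

carry_out --pt "-0.6 0 0 0.1 0 0 0" --pt "-0.6 0 0 0.2 0 0 0" --pt "-0.6 0 0 0.3 0 0 0" --pt "-0.6 0 0 0.3 0 0 0"

```text
clock: 8.27
tool_pos: [476.1, -339.1, 22.5]
orientation: [-3.141, 0.004, 1.569]
contact_force: [1.1, 0.0, 0.4]
opening: 34.9
```

carry_out --pt "0.4 0 0 0 0 0 0" --pt "0.4 0 0 0 0 0 0" --pt "0.4 0 0 0 0 0 0" --pt "0.4 0 0 0 0 0 0" --pt "0.4 0 0 -1 0 0 0" --pt "0.4 0 0 -4 0 0 0" --pt "0.4 0 0 -8 0 0 0" --pt "0.4 0 0 -12 0 0 0" --pt "0.4 0 0 -14 0 0 0"

```text
clock: 9.02
tool_pos: [477.8, -339.9, 168.4]
orientation: [3.137, 0.008, 1.569]
contact_force: [0.3, -0.5, 0.3]
opening: 60.0
```

Run:
```python
from h import *
snap('wrist','w9')
goal((475,-150,220),2.1);goal((500,50,220),2.7); goal((528,343,220),2.75)
```

```text
to [ 475 -150  220] 2.1 shift cm [19.05 -0.41 -5.09] rv [ 0.005  0.014 -0.531]
to [500  50 220] 2.7 shift cm [39.06  2.07 -5.3 ] rv [ 1.00e-03  1.50e-02 -1.13e+00]
to [528 343 220] 2.75 shift cm [68.36  4.83 -5.63] rv [ 1.00e-03  1.60e-02 -1.18e+00]
```

View pics/w9.png

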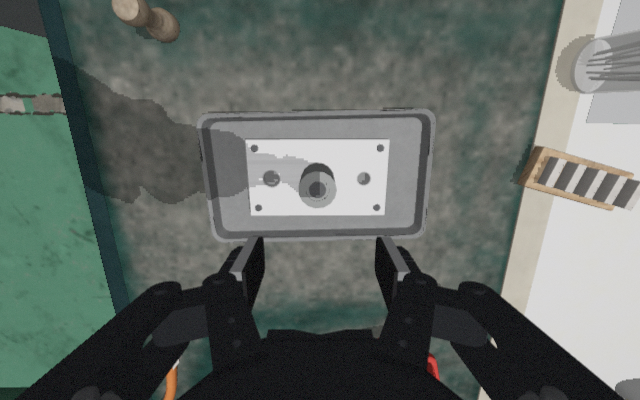

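carry_out --pt "0.4 4 0 -2 0 0 -0.1" --pt "0.4 8 0 -3 0 0 -0.2" --pt "0.4 12 0 -4 0 0 -0.3" --pt "0.4 16 0 -5 0 0 -0.42" --pt "0.4 20 0 -5 0 0 -0.54" --pt "0.4 24 0.4 -5 0 0 -0.66" --pt "0.4 28 0.8 -5 0 0 -0.78" --pt "0.4 32 1.2 -5 0 0 -0.9" --pt "0.4 36 1.8 -5 0 0 -1.02" --pt "0.4 39 2 -5 0 0 -1.13"

```text
clock: 9.9
tool_pos: [499.4, 52.3, 217.6]
orientation: [-3.136, 0.013, 2.707]
contact_force: [-0.2, -0.3, -0.6]
opening: 60.0
```

Run:
```python
from h import *
goal((545,85,130),3.047)
```

```text
to [545  85 130] 3.047 shift cm [-2.64  4.94  8.76] rv [-0.008  0.012 -0.34 ]
```

carry_out --pt "0.4 -2.6 4.9 3 0 0 -0.1" --pt "0.4 -2.6 4.9 6 0 0.01 -0.2" --pt "0.4 -2.6 4.9 8.8 0 0.01 -0.3" --pt "0.4 -2.6 4.9 8.8 0 0.01 -0.34" --pt "0.4 -2.6 4.9 8.8 0 0.01 -0.34" --pt "0.4 -2.6 4.9 8.8 0 0.01 -0.34" --pt "0.4 -2.6 4.9 8.8 0 0.01 -0.34"

```text
clock: 10.48
tool_pos: [545.3, 84.8, 131.0]
orientation: [-3.134, 0.003, 3.046]
contact_force: [0.4, 0.6, 0.0]
opening: 59.6
```

Run:
```python
from h import *
o=r.get_obs();print(o['tool_pos'],o['orientation'])
snap('wrist','w10')
a=cv2.imread("pics/w10.png");cv2.imwrite("pics/w10c.png",cv2.resize(a[80:280,200:450],None,fx=3,fy=3,interpolation=cv2.INTER_CUBIC))
```

```text
[545.34659252  84.75352714 131.02878879] [-3.13351874  0.00326697  3.04562408]
```

View pics/w10.png

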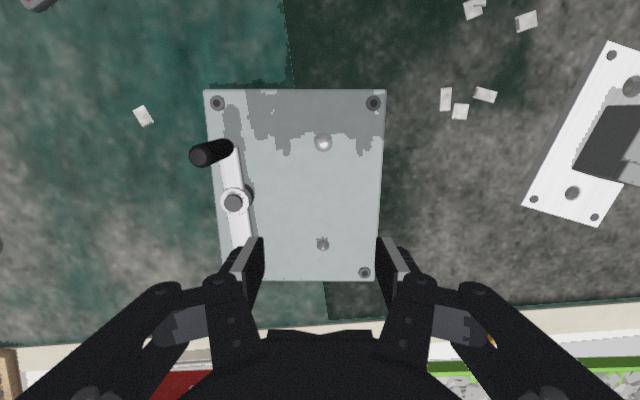

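View pics/w10c.png

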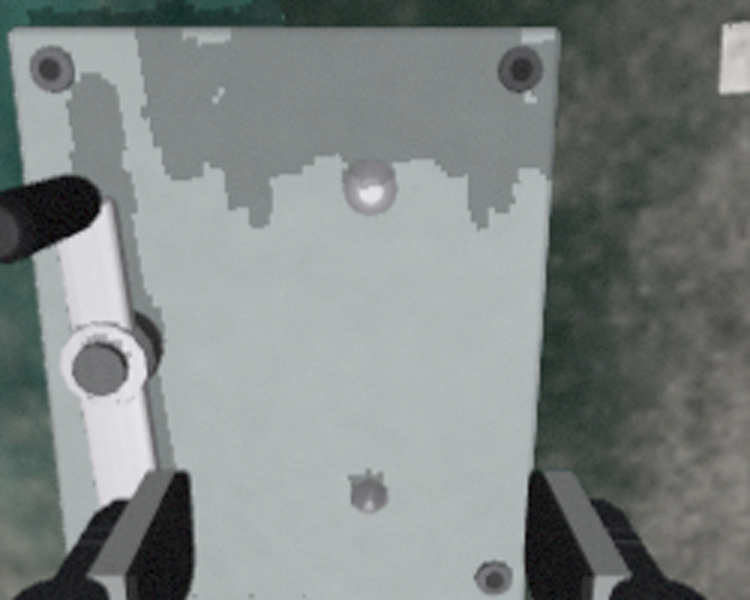

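Run:
```python
from h import *
o=r.get_obs();C=cam("wrist",o);print(o['tool_pos'],o['orientation'])
f=lambda x,y:(200+(x-1)/3,80+(y-1)/3)
P=ray(f(370,187),24,C)[0];D=ray(f(368,494),24,C)[0]
print(P,D,np.hypot(*(D-P)[:2]),np.arctan2(*(D-P)[1::-1]),(P+D)/2)
for z in(16,30): print(ray([f(370,187),f(368,494)],z,C).round(1))
print(ray([f(9,28),f(560,28),f(50,69),f(521,68),f(494,577)],16,C).round(1))
goal((528,343,170),2.75)
```

```text
[545.49568099  84.66211838 131.21082862] [-3.1336073   0.0037274   3.04566513]
[499.65167959  92.14291174  24.        ] [597.30006496  82.4676533   24.        ] 98.12653968039135 -0.09876027901853984 [548.47587227  87.30528252  24.        ]
[[500.5  92.1  16. ]
 [601.3  82.1  16. ]]
[[499.   92.2  30. ]
 [594.3  82.7  30. ]]
[[446.1  -6.3  16. ]
 [461.2 150.   16. ]
 [458.2   3.2  16. ]
 [470.9 138.5  16. ]
 [636.6 122.4  16. ]]
to [528 343 170] 2.75 shift cm [ 4.2  25.52 -4.1 ] rv [-0.007  0.005  0.296]
```

carry_out --pt "0.4 0 2 -3 0 0 0.1" --pt "0.4 1 6 -4 0 0 0.2" --pt "0.4 2 10 -4.1 0 0 0.25" --pt "0.4 3 14 -4.1 0 0 0.296" --pt "0.4 3.5 18 -4.1 0 0 0.296" --pt "0.4 4 22 -4.1 0 0 0.296" --pt "0.4 4.2 25.5 -4.1 0 0 0.296" --pt "0.4 4.2 25.5 -4.1 0 0 0.296" --pt "0.4 4.2 25.5 -4.1 0 0 0.296"

```text
clock: 11.28
tool_pos: [528.3, 344.7, 171.1]
orientation: [-3.137, 0.008, 2.752]
contact_force: [0.0, -1.1, 0.2]
opening: 59.5
```

Run:
```python
from h import *
o=r.get_obs();print(o['tool_pos'],o['orientation'])
snap('wrist','w11')
a=cv2.imread("pics/w11.png");cv2.imwrite("pics/w11c.png",cv2.resize(a[80:280,200:450],None,fx=3,fy=3,interpolation=cv2.INTER_CUBIC))
```

```text
[528.32917192 344.69568556 171.09916951] [-3.13669786  0.00768353  2.75206606]
```

View pics/w11c.png

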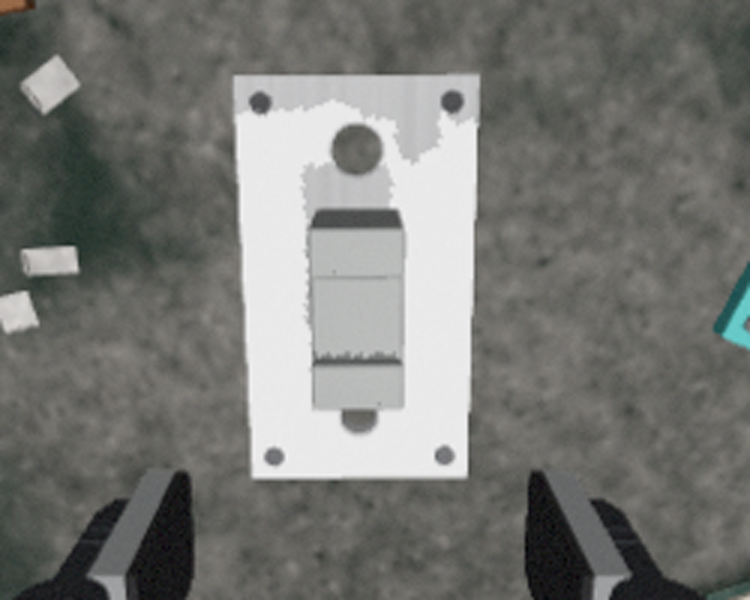

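Run:
```python
from h import *
o=r.get_obs();C=cam("wrist",o)
f=lambda x,y:(200+(x-1)/3,80+(y-1)/3)
Q=ray([f(234,75),f(480,74),f(468,478),f(252,479)],10,C)[:,:2];print(Q.round(1),Q.mean(0))
a=(Q[3]+Q[2]-Q[0]-Q[1])/2;print(np.hypot(*a),np.arctan2(a[1],a[0]))
B=ray([f(311,228),f(405,228),f(405,409),f(313,409)],55,C)[:,:2];print(B.round(1),B.mean(0),np.hypot(*(B[3]-B[0])),np.hypot(*(B[1]-B[0])))
b=(B[3]+B[2]-B[0]-B[1]);print(np.arctan2(b[1],b[0]))
R=Ro.from_euler("xyz",o["orientation"]).as_matrix()[:2,:2]
print("block centre in tool mm",R.T@(B.mean(0)-o["tool_pos"][:2]))
print(ray(f(357,149),10,C))
goal((*B.mean(0),90),np.pi-.385)
```

```text
[[440.  333.6]
 [471.6 411. ]
 [611.2 355.1]
 [579.5 276.7]] [525.56890731 344.08998998]
150.50660922202147 -0.3842988761983421
[[492.4 342.4]
 [503.4 368.8]
 [558.1 347.2]
 [546.8 319.6]] [525.17960615 344.51542521] 58.91626195159415 28.632190938446268
-0.3862381775352119
block centre in tool mm [3.47450736 0.01851536]
[[478.64022154 362.89900891  10.        ]]
to [525.2 344.5  90. ] 2.757 shift cm [0.41 0.05 8.09] rv [-0.006  0.007 -0.006]
```

carry_out --pt "0.4 0.2 0.1 4 0 0 -0.006" --pt "0.4 0.2 0.1 8 0 0.007 -0.006" --pt "0.4 0.2 0.1 12 0 0.007 -0.006" --pt "0.4 0.2 0.1 14.5 0 0.007 -0.006" --pt "0.4 0.2 0.1 15.2 0 0.007 -0.006" --pt "0.4 0.2 0.1 15.2 0 0.007 -0.006" --pt "0.4 0.2 0.1 15.2 0 0.007 -0.006"

```text
clock: 11.92
tool_pos: [528.8, 343.0, 20.6]
orientation: [-3.137, 0.001, 2.755]
contact_force: [-0.0, 0.3, 0.2]
opening: 59.8
```

Run:
```python
from h import *
goal((526.3,344.3,17.5),np.pi-.385)
snap('wrist','w12')
```

```text
to [526.3 344.3  17.5] 2.757 shift cm [0.28 0.03 0.31] rv [-0.005  0.001 -0.002]
```

View pics/w12.png

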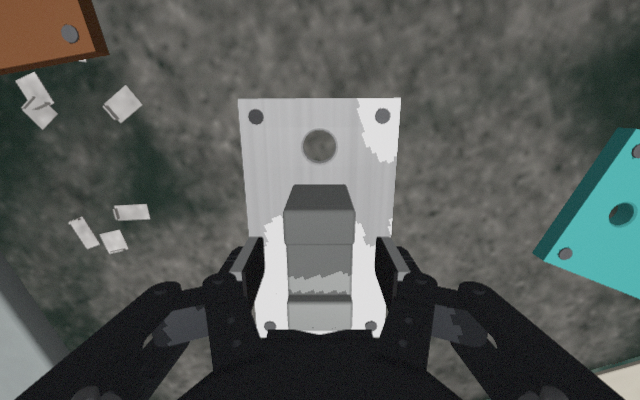

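carry_out --pt "0.2 0.2 0 0.2 -0.005 0 0" --pt "-0.5 0.2 0 0.2 -0.005 0 0" --pt "-0.5 0.2 0 0.2 -0.005 0 0" --pt "-0.5 0.2 0 0.2 -0.005 0 0" --pt "-0.5 0.2 0 0.2 -0.005 0 0" --pt "-0.5 0.2 0 0.2 -0.005 0 0" --pt "-0.5 0.2 0 0.2 -0.005 0 0" --grip_force 80

```text
clock: 12.55
tool_pos: [529.2, 345.1, 21.8]
orientation: [3.137, 0.006, 2.755]
contact_force: [-0.4, -0.7, 6.8]
opening: 28.5
```

Run:
```python
from h import *
o=r.get_obs();print(o['tool_pos'],o['orientation'],o['contact_force'],o['opening'])
goal((526.5,344.3,100),np.pi-.385)
```

```text
[529.24650861 345.10628085  21.79597457] [3.13713023 0.00583649 2.75507927] [-0.36546137 -0.73194812  6.84452962] 28.486246117309914
to [526.5 344.3 100. ] 2.757 shift cm [ 0.18 -0.14 -7.82] rv [ 0.004  0.006 -0.002]
```

carry_out --pt "-0.6 0 0 -0.5 0 0 0" --pt "-0.6 0 0 -2 0 0 0" --pt "-0.6 0 0 -5 0 0 0" --pt "-0.6 0 0 -9 0 0 0" --pt "-0.6 0 0 -11 0 0 0" --pt "-0.6 0 0 -11 0 0 0"

```text
clock: 13.05
tool_pos: [531.6, 346.8, 138.0]
orientation: [3.129, 0.012, 2.755]
contact_force: [1.7, 0.7, -2.7]
opening: 29.0
```

Run:
```python
from h import *
o=r.get_obs();print(o['tool_pos'],o['orientation'],o['contact_force'],o['opening'])
snap('wrist','w13')
goal((552.3,85.6,130),np.pi-.097)
```

```text
[531.63518449 346.77773693 137.98929665] [3.12940136 0.01227317 2.75521688] [ 1.73086674  0.7368291  -2.72461752] 28.96694258919101
to [552.3  85.6 130. ] 3.045 shift cm [-11.84 -23.31   0.39] rv [ 0.008  0.011 -0.289]
```

View pics/w13.png

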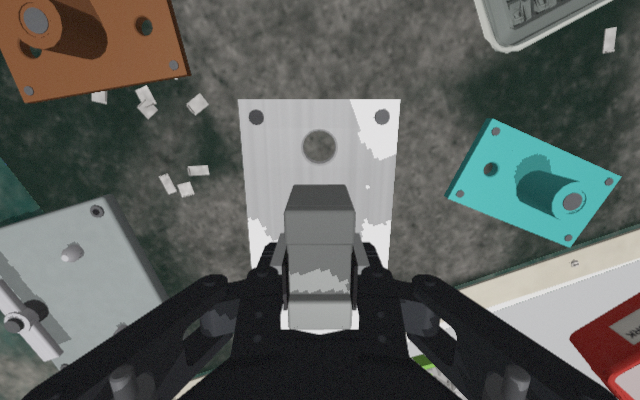

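carry_out --pt "-0.6 -1.5 -3 0 0 0 -0.03" --pt "-0.6 -3 -6 0 0 0 -0.07" --pt "-0.6 -5 -10 0 0 0 -0.12" --pt "-0.6 -7 -14 0 0 0 -0.17" --pt "-0.6 -9 -18 0 0 0 -0.22" --pt "-0.6 -11 -21.5 0 0 0 -0.26" --pt "-0.6 -11.8 -23.3 0 0 0.006 -0.289" --pt "-0.6 -11.8 -23.3 0 0 0.006 -0.289" --pt "-0.6 -11.8 -23.3 0 0 0.006 -0.289" --pt "-0.6 -11.8 -23.3 0 0 0.006 -0.289"

```text
clock: 13.93
tool_pos: [550.5, 86.1, 132.1]
orientation: [3.134, 0.003, 3.044]
contact_force: [-0.1, 0.7, -4.1]
opening: 28.7
```

Run:
```python
from h import *
o=r.get_obs();print(o['tool_pos'],o['orientation'],o['contact_force'],o['opening'])
goal((552.3,85.6,64),np.pi-.097)
```

```text
[550.4787104   86.0643713  132.08686021] [3.13444492e+00 2.57058067e-03 3.04382735e+00] [-0.12953298  0.72089333 -4.0878007 ] 28.744982894436138
to [552.3  85.6  64. ] 3.045 shift cm [-0.17 -0.08  6.81] rv [ 0.007  0.003 -0.001]
```

carry_out --pt "-0.6 -0.2 0 2 0 0 0" --pt "-0.6 -0.2 0 5 0 0 0" --pt "-0.6 -0.2 0 6.5 0.004 0.003 0" --pt "-0.6 -0.2 0 6.8 0.004 0.003 0" --pt "-0.6 -0.2 0 6.8 0.004 0.003 0" --pt "-0.6 -0.2 0 6.8 0.004 0.003 0"

```text
clock: 14.43
tool_pos: [552.9, 87.3, 64.5]
orientation: [3.138, -0.0, 3.045]
contact_force: [0.3, 0.0, -3.3]
opening: 29.1
```

Run:
```python
from h import *
o=r.get_obs();print(o['tool_pos'],o['orientation'],o['contact_force'],o['opening'])
snap('wrist','w14');snap('top','t14');snap('scene','s14')
a=cv2.imread("pics/w14.png");cv2.imwrite("pics/w14c.png",cv2.resize(a[60:260,200:450],None,fx=3,fy=3,interpolation=cv2.INTER_CUBIC))
a=cv2.imread("pics/s14.png");cv2.imwrite("pics/s14c.png",cv2.resize(a[150:270,260:400],None,fx=5,fy=5,interpolation=cv2.INTER_CUBIC))
a=cv2.imread("pics/t14.png");cv2.imwrite("pics/t14c.png",cv2.resize(a[150:260,260:400],None,fx=5,fy=5,interpolation=cv2.INTER_CUBIC))
```

```text
[552.8520767   87.32930125  64.4850032 ] [ 3.13822263e+00 -1.12488422e-04  3.04530020e+00] [ 0.34059694  0.01480642 -3.29639843] 29.052870909057912
```

View pics/w14c.png

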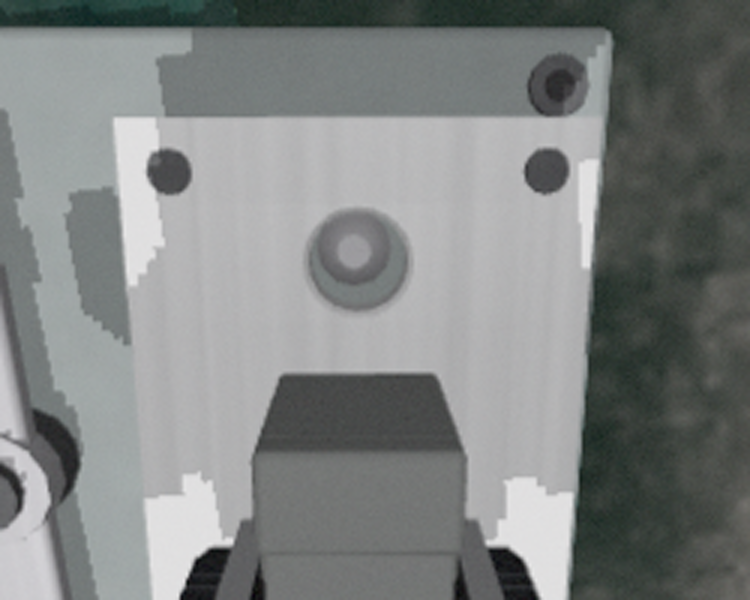

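View pics/s14c.png

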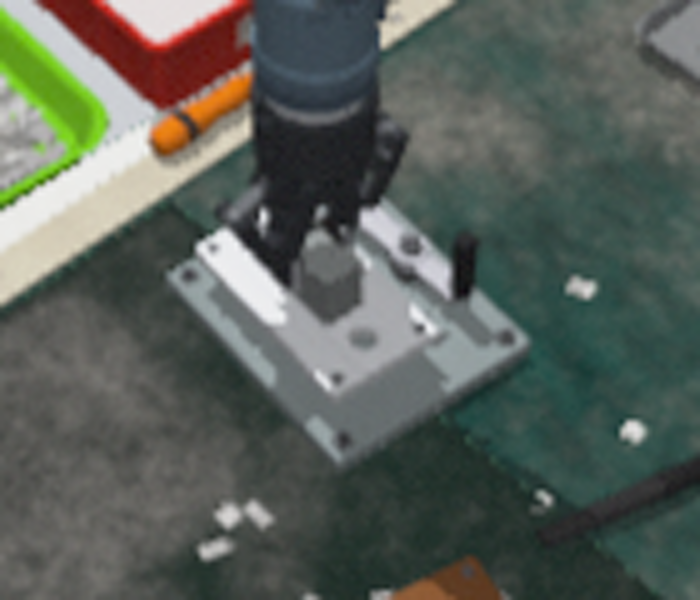

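View pics/t14c.png

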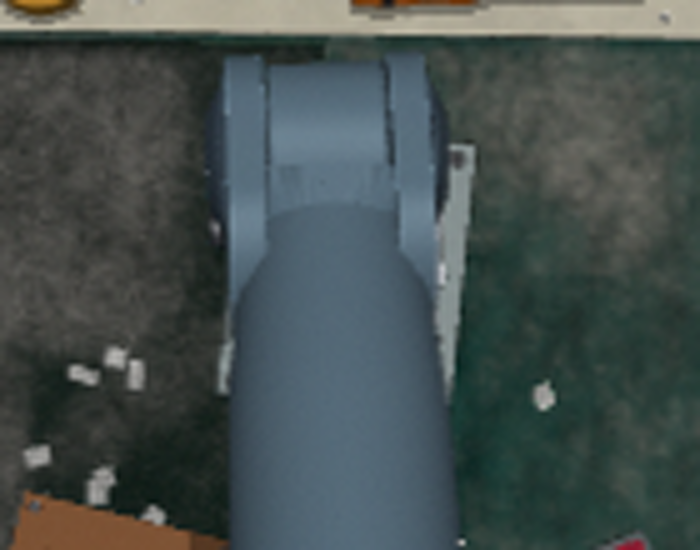

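Run:
```python
from h import *
o=r.get_obs();C=cam("wrist",o);print(o['tool_pos'],o['orientation'],o['clock'])
f=lambda x,y:(200+(x-1)/3,60+(y-1)/3)
zh=o['tool_pos'][2]-21.8+10
H=ray(f(358,258),zh,C)[0];P=ray(f(353,252),30,C)[0];P2=ray(f(352,247),23,C)[0]
print(H,P,P2)
R=Ro.from_euler("xyz",o["orientation"]).as_matrix()
print("shift tool mm",R.T@(P-H),R.T@(P2-H))
for z in (0,):
    S=ray([f(114,117),f(612,117)],zh,C); B=ray([f(5,28),f(610,30)],16,C)
    print([np.arctan2(*(x[1]-x[0])[1::-1])-np.pi/2 for x in (S,B)], S,B)
```

```text
[554.04776853  86.73288362  65.5836822 ] [3.13798865e+00 2.57541611e-03 3.04436204e+00] 14.5833
[500.03154659  92.47264675  53.7836822 ] [501.4448414   91.37855013  30.        ] [501.11945255  91.18028556  23.        ]
shift tool mm [-1.4515739  -1.03745368 23.78391498] [-1.12894206 -1.29159328 30.78223681]
[np.float64(-0.09699949869984659), np.float64(-0.0996224999132278)] [[472.06262181  53.11505938  53.7836822 ]
 [480.35440071 138.32949009  53.7836822 ]] [[450.08764604  23.79728689  16.        ]
 [462.60957203 149.07494365  16.        ]]
```

Run:
```python
from h import *
goal((554,86.1,54),np.pi-.098);goal((554,86.1,46),np.pi-.098)
```

```text
to [554.   86.1  54. ] 3.044 shift cm [ 0.   -0.07  1.16] rv [0.004 0.003 0.001]
to [554.   86.1  46. ] 3.044 shift cm [ 0.   -0.07  1.96] rv [0.004 0.003 0.001]
```

carry_out --pt "-0.6 0 -0.07 0.4 0 0 0" --pt "-0.6 0 -0.07 0.9 0 0 0" --pt "-0.6 0 -0.07 1.2 0 0 0" --pt "-0.6 0 -0.07 1.2 0 0 0" --pt "-0.6 0 -0.07 1.2 0 0 0"

```text
clock: 15.0
tool_pos: [553.5, 86.0, 53.2]
orientation: [3.138, 0.002, 3.044]
contact_force: [-0.4, -0.3, -3.2]
opening: 28.8
```

Run:
```python
from h import *
o=r.get_obs();print(o['tool_pos'],o['orientation'],o['contact_force'],o['opening'])
snap('wrist','w15')
a=cv2.imread("pics/w15.png");cv2.imwrite("pics/w15c.png",cv2.resize(a[60:260,200:450],None,fx=3,fy=3,interpolation=cv2.INTER_CUBIC))
goal((554,86.1,46),np.pi-.098)
```

```text
[553.50881598  85.98171153  53.18610298] [3.13807514e+00 1.51809279e-03 3.04418292e+00] [-0.40110772 -0.34813099 -3.22926185] 28.776806931154116
to [554.   86.1  46. ] 3.044 shift cm [-0.02  0.01  0.74] rv [0.004 0.002 0.001]
```

View pics/w15c.png

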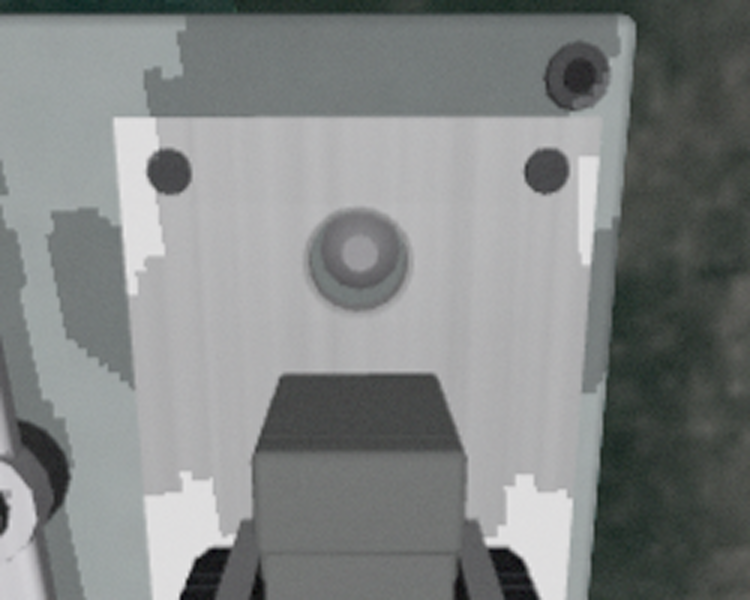

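Run:
```python
from h import *
o=r.get_obs();C=cam("wrist",o)
f=lambda x,y:(200+(x-1)/3,60+(y-1)/3)
R=Ro.from_euler("xyz",o["orientation"]).as_matrix()
for z in(52.7,53.3,54):
  zh=z-21.8+10
  H=ray(f(358,258),zh,C)[0];P=ray(f(361,253),30,C)[0];P2=ray(f(360,249),24,C)[0]
  print(R.T@(P-H),R.T@(P2-H))
```

```text
[-0.27326412  0.57964538 10.90268146] [-0.12441781  0.39987744 16.90180146]
[-0.34100667  0.57962426 11.50281888] [-0.19216036  0.39985632 17.50193887]
[-0.42003964  0.57959962 12.2029792 ] [-0.27119333  0.39983168 18.20209919]
```

carry_out --pt "-0.6 -0.03 0.04 0.3 0 0 0" --pt "-0.6 -0.03 0.04 0.6 0 0 0" --pt "-0.6 -0.03 0.04 0.9 0 0 0" --pt "-0.6 -0.03 0.04 1.1 0 0 0" --pt "-0.6 -0.03 0.04 1.1 0 0 0"

```text
clock: 15.47
tool_pos: [553.5, 86.4, 41.6]
orientation: [3.138, 0.001, 3.044]
contact_force: [0.3, 0.6, -3.9]
opening: 28.6
```

Run:
```python
from h import *
o=r.get_obs();print(o['tool_pos'],o['orientation'],o['contact_force'],o['wrist_torque'])
goal((554,86.4,38),np.pi-.098)
```

```text
[553.49584202  86.39775643  41.6275016 ] [3.13820557e+00 6.49901235e-04 3.04420836e+00] [ 0.29858851  0.61531541 -3.85655166] [0.00259889 0.05399941 0.03348298]
to [554.   86.4  38. ] 3.044 shift cm [-0.05  0.    0.36] rv [0.003 0.001 0.001]
```

Free entry: the underside is at about 20 mm, below the pin cones, with no contact force. I'll continue down to the seat.

carry_out --pt "-0.6 0 0 0.15 0 0 0" --pt "-0.6 0 0 0.3 0 0 0" --pt "-0.6 0 0 0.4 0 0 0" --pt "-0.6 0 0 0.45 0 0 0" --pt "-0.6 0 0 0.45 0 0 0"

```text
clock: 15.88
tool_pos: [553.4, 86.4, 37.8]
orientation: [3.138, 0.001, 3.044]
contact_force: [-3.7, -0.3, 3.6]
opening: 29.0
```

Run:
```python
from h import *
o=r.get_obs();print(o['tool_pos'],o['orientation'],o['contact_force'],o['wrist_torque'])
```

```text
[553.36578078  86.41566223  37.80577286] [3.13825791e+00 7.94307523e-04 3.04425601e+00] [-3.65988095 -0.28698966  3.63568723] [-0.10166382  0.40823347 -0.01423006]
```

carry_out --pt "-0.6 0.05 0 0.05 0 0 0" --pt "-0.6 0 0.05 0.08 0 0 0.005" --pt "-0.6 -0.05 0 0.08 0 0 0" --pt "-0.6 0 -0.05 0.08 0 0 -0.005" --pt "-0.6 0 0 0.08 0 0 0" --pt "-0.6 0 0 0.03 0 0 0" --pt "-0.6 0 0 0.03 0 0 0"

```text
clock: 16.47
tool_pos: [554.0, 86.4, 37.8]
orientation: [3.138, 0.002, 3.044]
contact_force: [-1.2, 0.4, 2.7]
opening: 28.7
```

Run:
```python
from h import *
o=r.get_obs();print(o['tool_pos'],o['orientation'],o['contact_force'],o['wrist_torque'])
snap('scene','s16');snap('wrist','w16')
a=cv2.imread("pics/s16.png");cv2.imwrite("pics/s16c.png",cv2.resize(a[150:270,260:400],None,fx=5,fy=5,interpolation=cv2.INTER_CUBIC))
```

```text
[553.96627457  86.38748614  37.79836709] [3.13827458e+00 1.95768587e-03 3.04424059e+00] [-1.16835747  0.39013567  2.69819545] [-0.13419908  0.04693089  0.061517  ]
```

View pics/s16c.png

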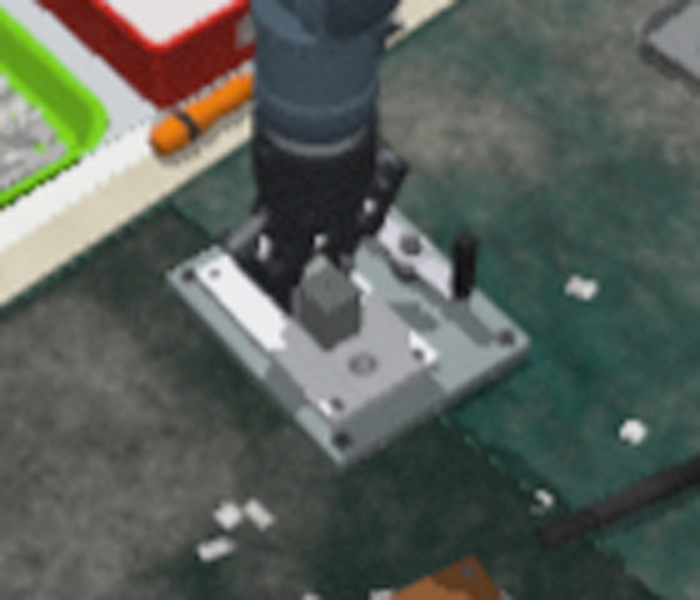

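View pics/w16.png

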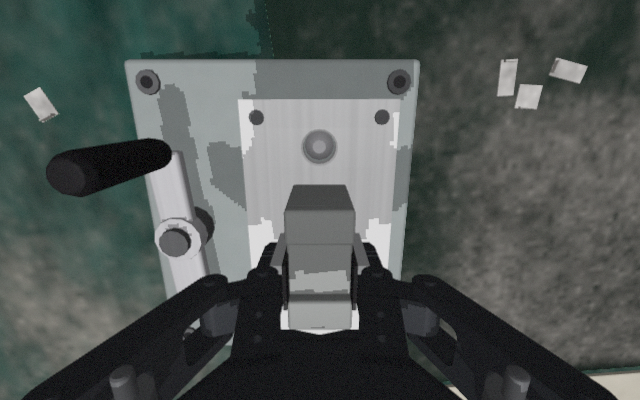

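carry_out --pt "0.2 0 0 0 0 0 0" --pt "0.2 0 0 0 0 0 0" --pt "0.2 0 0 0 0 0 0" --pt "0.2 0 0 0 0 0 0" --pt "0.2 0 0 -2 0 0 0" --pt "0.2 0 0 -6 0 0 0" --pt "0.2 0 0 -10 0 0 0" --pt "0.2 0 0 -12 0 0 0" --pt "0.2 0 0 -12 0 0 0"

```text
clock: 17.32
tool_pos: [557.6, 86.2, 163.6]
orientation: [3.137, 0.012, 3.044]
contact_force: [1.2, -0.6, 1.0]
opening: 51.2
```

Run:
```python
from h import *
im,C=snap('wrist','w17')
cv2.imwrite("pics/w17c.png",cv2.resize(im[80:280,190:440],None,fx=3,fy=3,interpolation=cv2.INTER_CUBIC))
o=r.get_obs();print(o['tool_pos'],o['orientation'],o['contact_force'])
```

```text
[556.20932169  86.14444966 160.80659693] [3.13727628 0.00842165 3.04418703] [ 0.71331462  0.60257466 -0.67210334]
```

View pics/w17c.png

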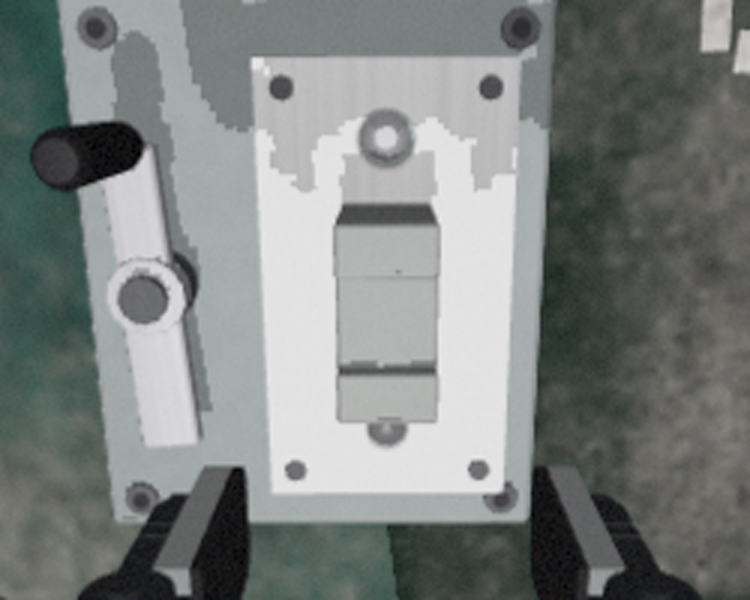

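Run:
```python
from h import *
goal((494.5,9.7,140),3.84)
```

```text
to [494.5   9.7 140. ] 3.84 shift cm [ 5.42 -8.22  2.  ] rv [ 0.001  0.01  -0.796]
```

carry_out --pt "-0.3 1 -2 0 0 0 -0.12" --pt "-0.3 3 -5 0 0 0 -0.24" --pt "-0.3 5.4 -8.2 0 0 0 -0.36" --pt "-0.3 5.4 -8.2 1 0 0.005 -0.48" --pt "-0.3 5.4 -8.2 2 0 0.01 -0.6" --pt "-0.3 5.4 -8.2 2 0 0.01 -0.72" --pt "-0.3 5.4 -8.2 2 0 0.01 -0.796" --pt "-0.3 5.4 -8.2 2 0 0.01 -0.796" --pt "-0.3 5.4 -8.2 2 0 0.01 -0.796"

```text
clock: 18.12
tool_pos: [493.6, 9.9, 138.7]
orientation: [3.139, -0.002, -2.445]
contact_force: [0.1, -0.3, 0.0]
opening: 30.0
```

Run:
```python
from h import *
im,C=snap('wrist','w18')
o=r.get_obs();print(o['tool_pos'],o['orientation'],o['contact_force'])
goal((494.5,9.7,54),3.84)
```

```text
[493.91012326   9.95219099 139.00357675] [ 3.13946184e+00 -1.31550903e-03 -2.44486839e+00] [-0.17582042  0.9243888  -0.16134263]
to [494.5   9.7  54. ] 3.84 shift cm [-0.04 -0.08  8.5 ] rv [ 0.002 -0.001 -0.002]
```

View pics/w18.png

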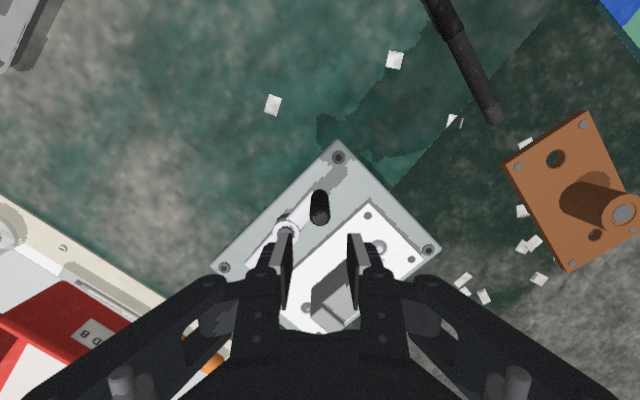

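Run:
```python
from h import *
o=r.get_obs();C=cam("wrist",o)
print(ray((320,213),92,C), proj([[494.5,9.7,92],[494.5,9.7,36]],C))
```

```text
[[491.48277875   8.7624357   92.        ]] [[318.29438184 216.84300797]
 [318.29309034 194.87012115]]
```

carry_out --pt "-0.3 0 0 3 0 0 0" --pt "-0.3 0.1 0 6 0 0 0" --pt "-0.3 0.1 0 8.5 0 0 0" --pt "-0.3 0.1 0 8.5 0 0 0" --pt "-0.3 0.1 0 8.5 0 0 0"

```text
clock: 18.58
tool_pos: [491.1, 9.7, 52.9]
orientation: [3.136, -0.004, -2.446]
contact_force: [0.5, 0.8, 0.2]
opening: 30.0
```

Run:
```python
from h import *
im,C=snap('wrist','w19')
o=r.get_obs();print(o['tool_pos'],o['contact_force'])
th=-0.097;ex=np.array([np.cos(th),np.sin(th)]);ey=np.array([-ex[1],ex[0]])
hg=np.array([542.4,8.4]); n=(ey-ex)/2**.5
for p,k in [(1.4,5),(1.2,7),(1.,7),(.8,7),(.6,7),(.4,7),(.2,7),(.0,7),(0,8)]:
    q=hg-48*(ey*np.cos(p)+ex*np.sin(p))-k*n
    goal((*q,54),3.84)
```

```text
[492.87970714   9.46121929  54.38995203] [ 0.22777913  0.26421384 -0.25553517]
to [497.7   1.   54. ] 3.84 shift cm [ 0.17 -0.96  0.04] rv [ 0.003 -0.002 -0.002]
to [500.6 -10.   54. ] 3.84 shift cm [ 0.65 -1.99  0.03] rv [ 0.003 -0.002 -0.002]
to [504.1 -18.9  54. ] 3.84 shift cm [ 0.96 -2.9   0.03] rv [ 0.003 -0.002 -0.002]
to [509.3 -27.   54. ] 3.84 shift cm [ 1.07 -3.85  0.03] rv [ 0.003 -0.002 -0.002]
to [516.  -33.8  54. ] 3.84 shift cm [ 1.   -4.81  0.03] rv [ 0.003 -0.002 -0.002]
to [524.  -39.2  54. ] 3.84 shift cm [ 0.74 -5.73  0.03] rv [ 0.003 -0.002 -0.002]
to [532.8 -42.9  54. ] 3.84 shift cm [ 0.29 -6.58  0.02] rv [ 0.003 -0.002 -0.002]
to [542.2 -44.8  54. ] 3.84 shift cm [-0.31 -7.32  0.02] rv [ 0.003 -0.002 -0.002]
to [542.8 -45.6  54. ] 3.84 shift cm [-0.31 -7.42  0.02] rv [ 0.003 -0.002 -0.002]
```

View pics/w19.png

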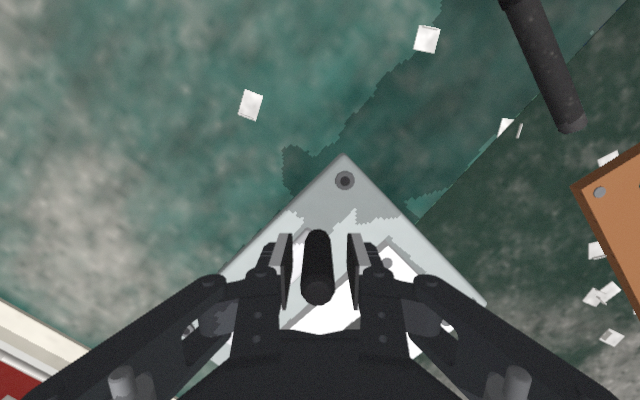

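carry_out --pt "-0.3 0.2 -1 0 0 0 0" --pt "-0.3 0.6 -2 0 0 0 0" --pt "-0.3 0.9 -2.9 0 0 0 0" --pt "-0.3 1 -3.8 0 0 0 0" --pt "-0.3 1 -4.8 0 0 0 0" --pt "-0.3 0.7 -5.7 0 0 0 0" --pt "-0.3 0.3 -6.6 0 0 0 0" --pt "-0.3 -0.2 -7.3 0 0 0 0" --pt "-0.3 -0.2 -7.3 0 0 0 0" --pt "-0.3 -0.2 -7.3 0 0 0 0"

```text
clock: 19.47
tool_pos: [540.7, -44.8, 53.9]
orientation: [3.136, -0.003, -2.445]
contact_force: [-4.4, 2.4, 1.3]
opening: 30.0
```

Run:
```python
from h import *
im,C=snap('wrist','w20');im,_=snap('scene','s20')
cv2.imwrite("pics/s20c.png",cv2.resize(im[150:270,260:400],None,fx=5,fy=5,interpolation=cv2.INTER_CUBIC))
o=r.get_obs();print(o['tool_pos'],o['contact_force'])
```

```text
[540.71111228 -44.76236649  53.97068721] [-4.2652304   2.87886954  1.8925433 ]
```

View pics/w20.png

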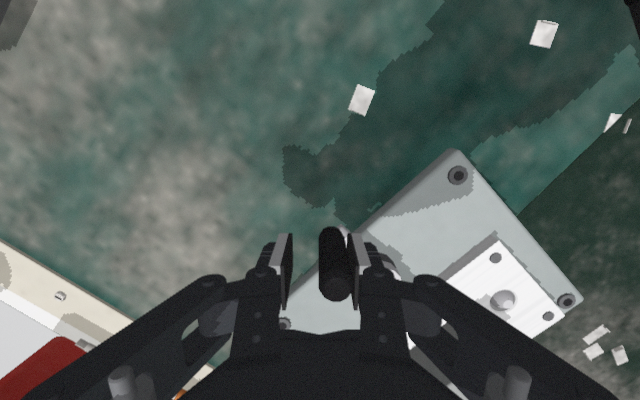

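View pics/s20c.png

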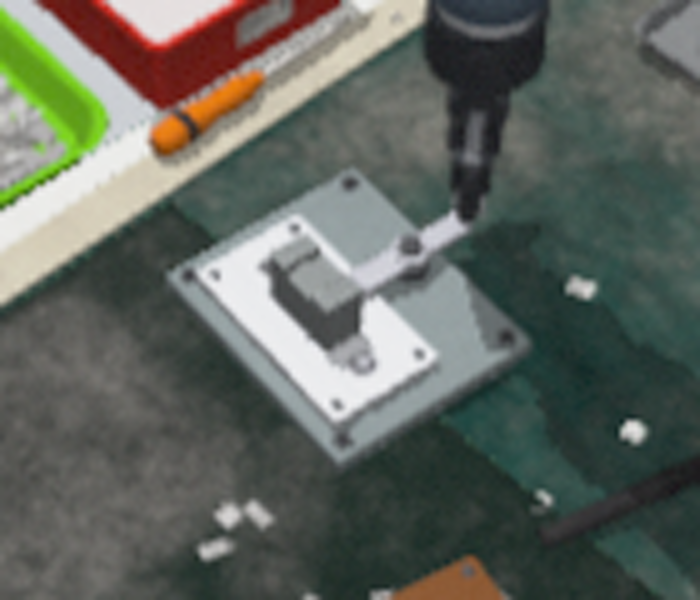

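carry_out --pt "-0.3 -0.1 -0.2 0 0 0 0" --pt "-0.3 -0.1 -0.3 0 0 0 0" --pt "-0.3 -0.1 -0.3 0 0 0 0"

```text
clock: 19.82
tool_pos: [541.0, -44.6, 53.5]
orientation: [3.13, -0.004, -2.444]
contact_force: [-8.5, 5.8, 5.7]
opening: 30.0
```

carry_out --pt "-0.3 0.1 0.5 0 0 0 0" --pt "-0.3 0.1 0.6 0 0 0 0" --pt "-0.3 0.1 0.6 -2 0 0 0" --pt "-0.3 0.1 0.6 -5 0 0 0" --pt "-0.3 0.1 0.6 -9 0 0 0" --pt "-0.3 0.1 0.6 -13 0 0 0" --pt "-0.3 3 1 -16 0 0 0" --pt "-0.3 7 4 -16 0 0 0" --pt "-0.3 10 8 -16 0 0 0" --pt "-0.3 10 8 -16 0 0 0"

```text
clock: 20.65
tool_pos: [411.7, -48.4, 215.8]
orientation: [3.131, -0.004, -2.445]
contact_force: [-1.1, 0.5, 0.4]
opening: 29.9
```

Run:
```python
from h import *
o=r.get_obs();print(o['tool_pos'],o['contact_force'])
goal((430,-170,230),-2.445)
im,C=snap('wrist','w21');im,_=snap('top','t21')
cv2.imwrite("pics/t21c.png",cv2.resize(im[130:290,250:500],None,fx=3,fy=3,interpolation=cv2.INTER_CUBIC))
```

```text
[411.72590195 -48.3805911  215.78720296] [-1.11306778  0.50809729  0.40447772]
to [ 430 -170  230] -2.445 shift cm [  6.41 -10.49  -1.51] rv [ 0.011 -0.004 -0.   ]
```

View pics/w21.png

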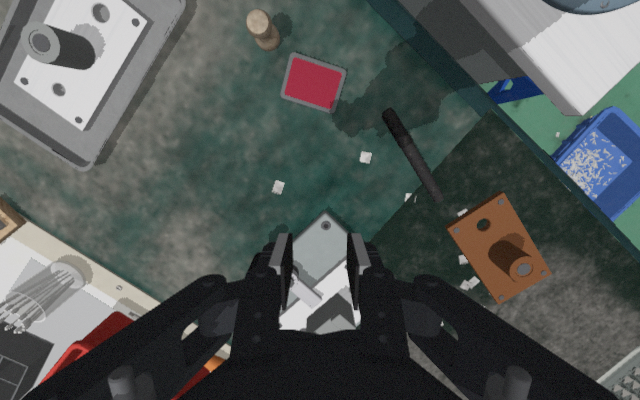

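View pics/t21c.png

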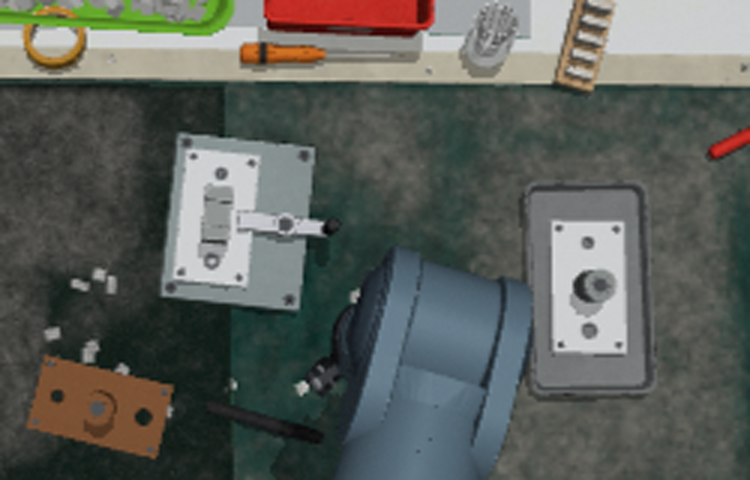

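Run:
```python
from h import *
C=cam("top")
f=lambda x,y:(250+(x-1)/3,130+(y-1)/3)
b=ray(f(286,224),43,C)[0];h=ray(f(331,227),92,C)[0];a=ray(f(238,219),36,C)[0]
e=(b-a)[:2];print("arm dir angle",np.arctan2(-e[0],-e[1])*-1, b,h,a)
d=(h-b)[:2];print("clamp",np.arctan2(-d[0],-d[1])-.097, np.arctan2(-e[0],-e[1])-.097,np.hypot(*d))
T=ray([f(553,219),f(628,223),f(627,354),f(552,353)],12,C)[:,:2].mean(0)
t=ray([f(526,185),f(648,184),f(657,392),f(531,396)],17,C)[:,:2].mean(0)
N=ray([f(188,150),f(261,157),f(248,289),f(174,280)],26,C)[:,:2].mean(0);print(T,t,T-t,N)
o=r.get_obs();print(o['qvel'].round(3),o['contact_force'])
```

```text
arm dir angle -0.10775339371532798 [543.33782533   7.9856102   43.        ] [536.11238045 -37.51170957  92.        ] [549.12909524  61.52303116  36.        ]
clamp 0.06049508372889931 0.010753393715327977 46.06748484703776
[ 477.23280716 -340.82802718] [ 475.31619148 -339.88643169] [ 1.91661569 -0.94159549] [550.23594625  84.10621987]
[ 0.006  0.059  0.075 -0.038  0.005  0.003] [ 0.27525348 -0.14328792  0.49159127]
```

All checks pass: the clamp is at about 0.01–0.06 rad, the boss plate is within about 2 mm of the tray's middle, and the arm is free in the air. Handing in.

```bash
python3 -c "
from h import *
print(r.job_done(), r.get_obs()['clock'])"
```

```text
the job is handed in; nothing more can be done
the job is handed in; nothing more can be done
```

I completed the changeover and handed the job in at about 21 s on the robot's clock; no verdict is reported.

- **Clamp opened:** I swung it to its open stop, where the force rose to 11 N.
- **Boss plate:** it lies flat in the tray, about 2 mm from the tray's middle in the last top view.
- **Block plate:** I lowered it onto both pins with almost no side force. It touched down at the expected seat height (37.8 mm at the tool), and I wiggled it and let go. The wrist picture afterwards showed both pins in their holes.
- **Clamp closed:** I pushed it back to its stop. The last top view puts the arm at about 0.01 rad and the handle at about 0.06 rad; the two readings differ, but both are under 0.2 rad.
- **Loose things:** the arm never went near the jar, the tape or either thing that could be the screwdriver. In the last pictures they look where they were at the start, though I did not measure them.
- **Disagreement:** the wrist camera read about 1.5–3 mm off the top camera in places. I lined the hole up with its pin within single wrist images, so this did not affect the fit.

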